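# Hang a rinsed sample cup on the slanted purge nozzle

## Robot

A 6-joint arm with a two-finger parallel gripper is mounted at the origin on the work surface. World frame = base frame: x ahead of the robot, y to its left, z up, the work surface at z = 0. Lengths are in mm, angles in rad, forces in N, time in s.
With the tool pointing down it reaches from about 275 to 750 mm from the base axis. Payload 10.2 kg.
Tool frame: the origin (TCP) lies on the centre line of the jaws, within the pads' length; the fingertips stand 17 mm ahead of it and the grasp point (between the pads) lies 2 mm behind it; z points along the fingers, y is the line along which they close (so a half turn about z gives the same grasp; the last joint's range is limited). The gripper opens to 85 mm and grips with 20 to 120 N. Pads are 22 mm wide; open, the fingers measure 114 mm over their backs; the gripper's body (76 mm by 85 mm) begins 54 mm behind the grasp point. The pads swing forward as they close: fully open they stand 13 mm farther back than shut.
Start: joints at [1.026, 0.313, 1.498, -0, 1.331, -0.223], TCP at [166.057, 498.052, 219.194] pointing down, gripper open.
Joint ranges: [-2.94, 2.94], [-0.97, 2.17], [0.19, 2.56], [-1.23, 4.37], [0.02, 3.11], [-2.88, 2.88]. Speed limits (rad/s): [2.39, 2.39, 3.01, 3.14, 3.14, 3.14].

## Interface

Orientations are given as a unit quaternion [w, x, y, z].
In Python, from rig import ctrl gives the robot as it stands. The module is installed in compiled form; this text tells all that it offers.
- The arm moves only by the shell command python3 -m jog 'ROWS' [FORCE]. ROWS is JSON, a list of rows, each an object with "delta_pos": the shift along the world's x, y, z in mm, a list of three; "angular": the turn, a rotation vector about the world's x, y, z in rad, a list of three; "fingers": the opening, from 0 (shut) to 1 (fully open). In form: [{"delta_pos": [tx, ty, tz], "angular": [rx, ry, rz], "fingers": fingers}, ...]. A call has 1 to 10 rows; each row is the pose to reach, as a shift and turn from the pose commanded when the call began; what a row does not reach only later rows make up. A row lasts 1/8 s, in which the tool goes at most 62.5 mm and 10.7 degrees, less where a joint would pass 70% of its speed; a pose out of reach is approached as far as the arm can. A call with a gripper value outside its range is refused whole. The fingers move at their own pace and stop on an object; FORCE is the grip in N (left out, the last holds). Time passes only in rows, so rows that repeat a pose let the fingers close. It gives the time, the measured TCP pose, the force, the opening and the grip force at its end, in the units of the state.
- ctrl.sense(): the state, without advancing time (a new reading comes with each control period).
- ctrl.capture(name): name is "scene" or "top" or "wrist"; returns a dict with "pixels" (420x560x3 uint8, blue, green, red), "fx", "fy", "cx", "cy" (pixels), "R" (3x3) and "t" (3): a world point X has camera coordinates R X + t. Camera axes: x right, y down, z forward; pixel columns grow to the right and rows downward; lengths in mm; the calibration is good to about 2 mm. The wrist camera is an equidistant fisheye: a pixel r from the principal point sees the ray r / f radians off the axis. A picture is of the moment at which its call begins. There is no depth.
- ctrl.finish_job(): hands the job in; it is judged then, once.
The state is a dict: "time_s": time; "joints": joint angles; "dq": joint speeds; "tau": joint torques, N m; "eef_pos": TCP position; "ee_rot": TCP orientation; "force": force on the tool from outside, world axes, zero at the start; "wrist_torque": the same for the moment, N m; "grip_width": opening from 0.0 (shut) to 1.0 (fully open); "grip_force": force on a finger pad.
Only numpy, scipy, OpenCV 4.12 (cv2) and the standard library are available. Lean on these libraries where they do the work, as an engineer would, in place of code of your own. Each camera call takes 0.05 s, during which the arm holds its last target. There are 200 camera calls.

## Task

Hang the rinsed steel cup, mouth first, on the slanted drying nozzle by sliding it down along the nozzle, and keep pressing its rim against the orange sprung sleeve so that the sleeve is about half-way down (air on) for two full seconds, gently, never pushing the sleeve to its bottom stop. Then ease off and let go, so that the sleeve is up again (air off) and the cup stays hanging on the nozzle with its rim resting on the sleeve. Leave the blue cup and the other things on the bench where they are.

Things in the scene. Friction and masses are not known exactly. Their poses are not given: they have to be found in the camera images.
- cup_center (a point): Steel sample cup: round, outer diameter 56 mm, 100 mm tall, wall 3 mm, inner depth 95 mm, 90 to 180 g. It stands mouth down, closed end up, on the black draining mat (6 mm thick) beside the blue cup. Point: centre of the cup, half-way up its axis, 50 mm from the rim; z points from the mouth to the closed end.
- nozzle_tip (a point): Slanted nozzle of the white and blue drying station, fixed to the bench: steel rod, 22 mm diameter, rising towards the robot's side at 55 degrees from level, with a head of 44 mm diameter (top 12 mm taper to 20 mm at the tip, then 10 mm full width). Point: end of the tip, on the axis, 170 mm above the bench; z points outward and up along the axis, y is level.
- sleeve (a joint): Travel (m) of the orange sprung sleeve: 0 up (air off), grows as it is pushed down the nozzle; air on from 4 to 12 mm, bottom stop at 16 mm. Spring: yields from 4 N, 0.5 N more per mm (8 N half-way, 12 N at the stop). Untouched, its seating face lies anywhere from 45 to 73 mm below the tip along the axis (a firm hand clamp sets it, different each time): not measured, feel for it.
- nozzle: The same nozzle with its sleeve; origin at the rod's foot on the axis, 165 mm below the tip; z towards the tip. Sleeve: flat orange flange, 72 mm diameter, 6 mm thick, on which the cup's rim seats, with a tapered centring boss on top (44 mm diameter, 12 mm high) that enters the cup's mouth. A knock of the cup on the nozzle's head can feel like the sleeve.
- cup: The steel cup as a whole; origin at the centre of its mouth; z towards the closed end.
- blue_cup: Blue plastic cup of the same size, mouth down on the mat, 120 to 146 mm from the steel cup; to be left. Origin at the centre of its mouth.
- beaker: Glass beaker, 70 mm wide, 90 mm tall, to be left; origin at the centre of its underside.
- reagent: Amber bottle with blue cap, 60 mm wide, 130 mm tall, to be left; origin at the centre of its underside.
- jar: Glass jar, 70 mm wide, 85 mm tall, to be left; origin at the centre of its underside.
- cuvette_rack: White rack with clear cuvettes, 70 x 130 mm, 50 mm tall, to be left; origin at the centre of its underside.
- tip_box: Green box with clear lid, 120 x 85 mm, 72 mm tall, to be left; origin at the centre of its underside.
Things that resemble listed ones, but are neither listed nor needed, are in the scene too. There is more than one size of the part that bears nozzle_tip; the job needs the larger.

How it is judged (in metres and radians):
On the way, in this order (a step that is already met when the one before it is completed fails the run):
1. the steel cup is lifted well clear of the mat (height (world z) of cup_center above 0.1 m), for 0.1 s.
2. the cup, on the nozzle, keeps the sleeve 4 to 12 mm down (air on) for 1.6 s (x of cup_center in the frame of nozzle_tip between -0.012 and 0.012 m and y of cup_center in the frame of nozzle_tip between -0.012 and 0.012 m and angle between the z axis of cup_center and the z axis of nozzle_tip, either way round below 0.2 rad and z of cup_center in the frame of nozzle_tip below 0.012 m and value of joint sleeve between 0.004 and 0.012 m), for 1.6 s.
At the end, for the whole second after the job is handed in: The steel cup hangs released and still on the nozzle: axis within 0.2 rad of the nozzle's, centre within 12 mm of the nozzle's axis sideways and at most 12 mm outward of the tip, resting on the nozzle and sleeve, with the sleeve up (less than 2 mm down) (x of cup_center in the frame of nozzle_tip between -0.012 and 0.012 m and y of cup_center in the frame of nozzle_tip between -0.012 and 0.012 m and angle between the z axis of cup_center and the z axis of nozzle_tip, either way round below 0.2 rad and z of cup_center in the frame of nozzle_tip below 0.012 m and value of joint sleeve below 0.002 m and contact force between cup and nozzle above 0.2 N and linear speed of cup below 0.02 m/s and contact force between cup and the fingers below 0.05 N); the robot touches nothing.
It fails at once if the sleeve is pushed to its bottom stop (more than 14.5 mm down) (value of joint sleeve above 0.0145 m).
It fails at once if the cup and the nozzle press on each other with more than 20 N (contact force between cup and nozzle above 20 N).
It fails at once if the blue cup or another listed bystander is moved by more than 20 mm (distance of any of blue_cup, beaker, reagent, jar, cuvette_rack, tip_box from where it was at the start of the episode above 0.02 m).
It also fails if it takes over 58 s, if anything falls off the work surface, if the arm or the gripper's body presses on something with over 40 N, if the wrist force passes 120 N, or if a joint passes its speed limit or range.

## Working session

There is one attempt and no reset: what is moved stays moved. The work goes in short steps, Python scripts to look and compute and a shell command to move; the robot and the scene stay as the last step left them, time stands still between calls to the robot, and variables do not carry over. Pictures are saved under pics/ and viewed, at most 10 in all, crops included, and the job is handed in when it is done.

```bash
mkdir -p pics; cat > h.py <<'E'
import numpy as np, cv2
from rig import ctrl
def cap(n,save=None):
    d=ctrl.capture(n); d['R']=np.array(d['R']);d['t']=np.array(d['t']); d['pixels']=np.array(d['pixels'])
    if save: cv2.imwrite('pics/'+save,d['pixels'])
    return d
def ray(d,u,v,fish=False):
    a=(u-d['cx'])/d['fx'];b=(v-d['cy'])/d['fy']
    if fish:
        r=np.hypot(a,b); s=np.sin(r)/r if r>1e-9 else 1
        c=np.array([a*s,b*s,np.cos(r)])
    else: c=np.array([a,b,1.])
    c/=np.linalg.norm(c)
    return -d['R'].T@d['t'], d['R'].T@c
def plane(d,u,v,z,fish=False):
    o,k=ray(d,u,v,fish); return o+k*(z-o[2])/k[2]
def cross(rays):
    A=sum(np.eye(3)-np.outer(k,k) for o,k in rays); b=sum((np.eye(3)-np.outer(k,k))@o for o,k in rays)
    X=np.linalg.solve(A,b); return X,[np.linalg.norm(np.cross(X-o,k)) for o,k in rays]
def proj(d,X,fish=False):
    c=d['R']@np.array(X)+d['t']
    if fish:
        r=np.hypot(c[0],c[1]);th=np.arctan2(r,c[2]); return d['cx']+d['fx']*th*c[0]/r, d['cy']+d['fy']*th*c[1]/r
    return d['cx']+d['fx']*c[0]/c[2], d['cy']+d['fy']*c[1]/c[2]
E
python3 - <<'E'
from h import *
import pickle
D={n:cap(n,n+'0.png') for n in('scene','top','wrist')}
pickle.dump(D,open('D0.pkl','wb'))
for n,d in D.items(): print(n,d['fx'],d['cx'],d['cy'],-d['R'].T@d['t'],d['R'][2])
print(ctrl.sense())
E
```

```text
scene 479.0047951733543 277.7363426759217 215.48200464966757 [1380.90978149 -748.31548718 1194.92380928] [-0.52326874  0.54314681 -0.65664402]
top 475.8760730476838 287.3199937972056 200.52892691460647 [ 268.55607497  122.01237996 1453.01740687] [ 0.19391219  0.0062747  -0.98099882]
wrist 325.19226210127806 283.3633400331171 213.60810716413732 [ 99.77581969 520.03702951 373.53326077] [ 0.26100267 -0.08744229 -0.96136957]
{'time_s': 0.15, 'joints': array([ 1.02559393e+00,  3.13333038e-01,  1.49823432e+00, -1.09775053e-06,
        1.33102755e+00, -2.23426171e-01]), 'dq': array([-0.00130866, -0.00088664, -0.00202928,  0.00027672, -0.00106049,
       -0.00178119]), 'tau': array([ 5.94259200e-04, -4.12375367e+01, -2.59796119e+01, -1.05108104e-04,
        3.25064437e-03,  9.54846655e-06]), 'eef_pos': array([165.94959549, 497.86874851, 218.7712689 ]), 'ee_rot': array([-1.87389351e-04,  1.60194762e-01,  9.87085299e-01, -4.64770732e-04]), 'force': array([-0.23215439, -0.20710711,  0.06921585]), 'wrist_torque': array([ 0.00799937, -0.00580694, -0.02577217]), 'grip_force': 0.0, 'grip_width': 1.0009744242711878}
```

View pics/scene0.png

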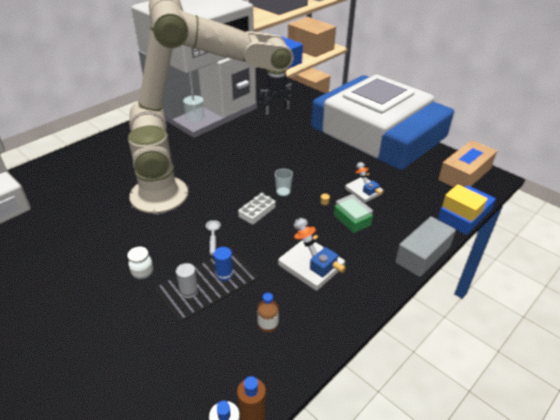

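View pics/top0.png

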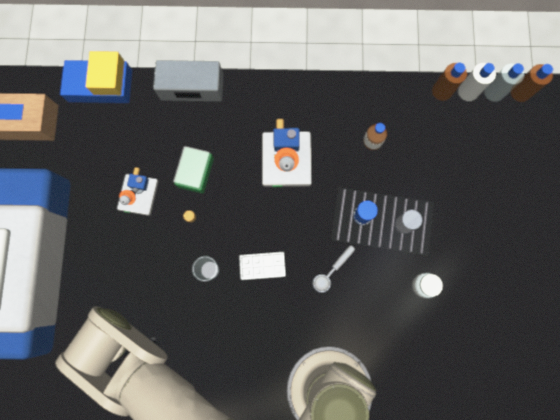

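The scene picture shows the steel cup at (187,280) beside the blue one at (223,262). The large station is at (310,260) with its nozzle head at (301,224), and a smaller look-alike is at (363,185). In the top picture, the steel cup is at (411,219), the blue cup at (366,211), the large nozzle at (287,160) and the small one at (127,198).

Things that could be taken for the steel cup: blue cup (366,211), jar (428,286), beaker (205,268), ladle (321,284). For the nozzle: small station (127,198). My choices are the steel cup at top (411,219) and the large station at (287,160). One close crop will check both.

```bash
python3 - <<'E'
import pickle
from h import *
D=pickle.load(open('D0.pkl','rb'))
T=D['top']['pixels'];S=D['scene']['pixels']
z=lambda im,x,y,w,h:cv2.resize(im[y:y+h,x:x+w],(400,300),interpolation=cv2.INTER_CUBIC)
out=np.vstack([np.hstack([z(T,247,110,80,60+0),z(T,350,180,100,75)]),np.hstack([z(S,270,210,80,60),z(S,150,235,100,75)])])
cv2.imwrite('pics/crop.png',out)
for n in('top','scene'):
    d=D[n];hsv=cv2.cvtColor(d['pixels'],cv2.COLOR_BGR2HSV)
    m=cv2.inRange(hsv,(3,150,150),(14,255,255))
    k,l,st,c=cv2.connectedComponentsWithStats(m)
    print(n,[(st[i].tolist(),c[i].round(1).tolist()) for i in range(1,k) if st[i,4]>30])
E
```

```text
top [([446, 71, 20, 11, 69], [455.2, 76.9]), ([534, 77, 16, 6, 35], [540.9, 79.9]), ([275, 148, 23, 18, 191], [286.2, 154.5]), ([119, 191, 16, 13, 86], [128.6, 195.0])]
scene [([357, 167, 11, 6, 31], [361.8, 169.7]), ([295, 227, 20, 12, 139], [304.7, 232.6]), ([239, 383, 25, 19, 150], [251.3, 394.1])]
```

View pics/crop.png

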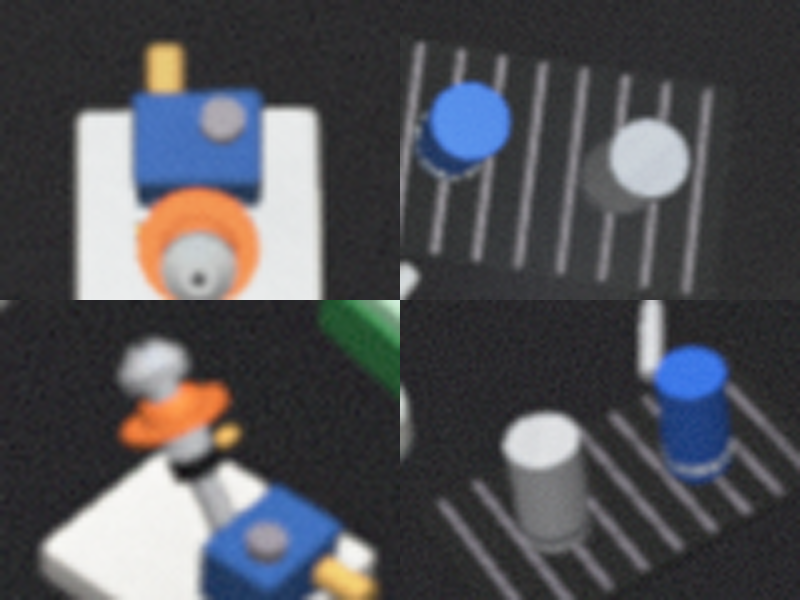

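The crop confirms both choices. The nozzle's tip hole is at top (286.6,165.6), the steel cup's closed end at top (412.5,219) and scene (185.5,270), and the blue cup is about 45 px away.

```bash
python3 - <<'E'
import pickle
from h import *
D=pickle.load(open('D0.pkl','rb'));d=D['top'];s=D['scene']
print('cup',plane(d,412.5,219.2,106),plane(s,185.5,269.75,106),cross([ray(d,412.5,219.2),ray(s,185.5,269.75)]))
print('blue',plane(d,367.5,210.5,106),plane(s,222.5,254.5-0.5,106))
t=plane(d,286.6,165.6,170);print('tip',t,proj(s,t))
hsv=cv2.cvtColor(d['pixels'],cv2.COLOR_BGR2HSV)
m=cv2.inRange(hsv,(0,0,150),(180,60,255));k,l,st,c=cv2.connectedComponentsWithStats(m)
for i in range(1,k):
    if st[i,4]>300 and 230<c[i][0]<340 and 110<c[i][1]<200: print(st[i],c[i]); L=np.argwhere(l==i)[:,::-1].astype(np.float32); B=cv2.boxPoints(cv2.minAreaRect(L)); print([plane(d,*p,15)[:2].round(1).tolist() for p in B])
for n,o in(('beaker',(205,268)),('jar',(428,286)),('reagent',(375,137)),('rack',(262,266)),('tipbox',(194,169)),('ladle',(321,284))): print(n,plane(d,*o,60)[:2].round())
E
```

```text
cup [ 486.63786361 -228.44941282  106.        ] [ 490.57328844 -227.43369748  106.        ] (array([ 487.87463322, -227.66261847,  104.02939829]), [np.float64(1.5805342925214703), np.float64(1.580534292521405)])
blue [ 509.65817476 -100.15235644  106.        ] [ 519.44975645 -103.87398752  106.        ]
tip [621.41361463 134.01874819 170.        ] (np.float64(297.853412899475), np.float64(218.7414384088316))
[ 262  132   49   54 1802] [286.28357381 162.70033296]
[[600.5, 210.6], [772.9, 215.5], [775.5, 63.3], [603.1, 61.8]]
beaker [340. 366.]
jar [ 300. -279.]
reagent [ 747. -134.]
rack [349. 201.]
tipbox [636. 415.]
ladle [300.  29.]
```

```bash
python3 -m jog '[{"delta_pos":[30,-30,60],"angular":[0,0,0.05],"fingers":1},{"delta_pos":[80,-80,110],"angular":[0,0,0.15],"fingers":1},{"delta_pos":[120,-130,110],"angular":[0,0,0.321],"fingers":1},{"delta_pos":[160,-180,110],"angular":[0,0,0.321],"fingers":1},{"delta_pos":[200,-225,110],"angular":[0,0,0.321],"fingers":1},{"delta_pos":[240,-270,110],"angular":[0,0,0.321],"fingers":1},{"delta_pos":[280,-315,110],"angular":[0,0,0.321],"fingers":1},{"delta_pos":[315,-350,110],"angular":[0,0,0.321],"fingers":1},{"delta_pos":[334,-364,110],"angular":[0,0,0.321],"fingers":1},{"delta_pos":[334,-364,110],"angular":[0,0,0.321],"fingers":1}]' 50; python3 - <<'E'
from h import *
import pickle
d=cap('wrist','w1.png');pickle.dump(d,open('w1.pkl','wb'))
print(ctrl.sense()['force'],-d['R'].T@d['t'],d['R'][2]);print(proj(d,[621,134,170],True),proj(d,[716,136,35],True))
im=d['pixels'];u,v=map(int,proj(d,[650,134,130],True));u0=max(0,min(u-100,360));v0=max(0,min(v-75,270));print(u0,v0)
cv2.imwrite('pics/w1c.png',cv2.resize(im[v0:v0+150,u0:u0+200],(800,600),interpolation=cv2.INTER_CUBIC))
E
```

```text
time_s: 1.4
eef_pos: [501.3, 132.1, 328.1]
ee_rot: [-0.001, 0.002, 1.0, -0.0]
force: [-0.3, -0.1, 0.1]
grip_width: 1.002
grip_force: 0.0
[-0.80722786 -0.50668458 -0.47370604] [431.79247813 132.43692753 483.01329319] [ 2.73903091e-01 -8.62875197e-04 -9.61756909e-01]
(np.float64(285.4092853810062), np.float64(300.18277349514005)) (np.float64(286.24588232236414), np.float64(307.2060185240572))
185 228
```

View pics/w1c.png

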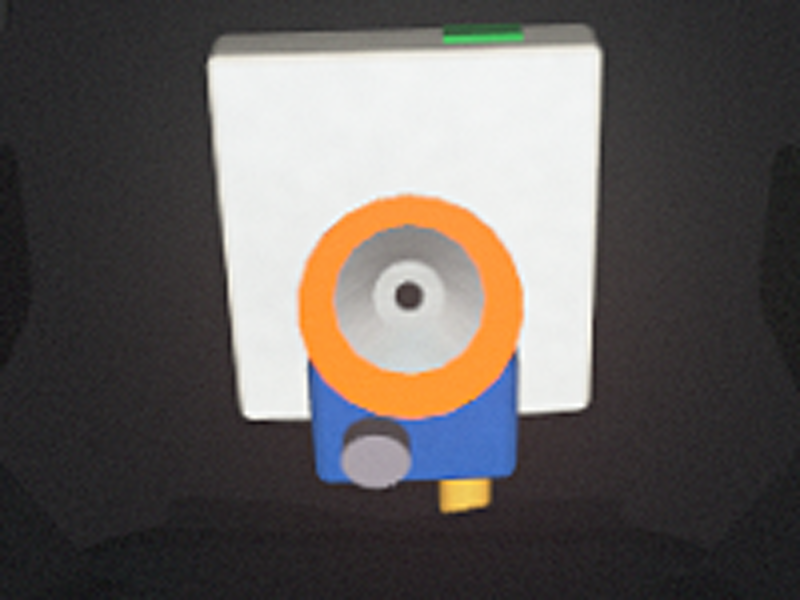

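The wrist crop looks almost straight down the nozzle axis. The tip hole is at crop (409,296), the head circle is centred on about (409,300), and the orange flange on about (411,306).

```bash
python3 - <<'E'
from h import *
import pickle
d=pickle.load(open('w1.pkl','rb'));im=d['pixels'];hsv=cv2.cvtColor(im,cv2.COLOR_BGR2HSV)
print(d['R'][0])
m=cv2.inRange(hsv,(5,140,120),(20,255,255));cs,_=cv2.findContours(m,cv2.RETR_CCOMP,cv2.CHAIN_APPROX_NONE)
for c in cs:
    if len(c)>60: print('orange ring',cv2.fitEllipse(c))
def hole(x0,y0,w,h):
    g=255-cv2.cvtColor(im,cv2.COLOR_BGR2GRAY)[y0:y0+h,x0:x0+w].astype(float); g=np.clip(g-110,0,None); Y,X=np.mgrid[y0:y0+h,x0:x0+w]; return (X*g).sum()/g.sum(),(Y*g).sum()/g.sum()
u,v=hole(282,297,11,11);print('hole',u,v)
t=plane(d,u,v,170,True);print('tip',t)
a=np.array([-np.cos(np.radians(55)),0,np.sin(np.radians(55))])
for yaw in(-2,0,2):
    A=np.array([a[0]*np.cos(np.radians(yaw)),a[0]*np.sin(np.radians(yaw)),a[2]])
    print(yaw,[np.round(proj(d,t-k*A,True),1).tolist() for k in(0,17,55,60)])
w=cv2.inRange(hsv,(0,0,150),(180,50,255));cs,_=cv2.findContours(w,cv2.RETR_EXTERNAL,cv2.CHAIN_APPROX_NONE)
c=max(cs,key=cv2.contourArea)[:,0].astype(float);y0=c[:,1].min();x0,x1=c[:,0].min(),c[:,0].max();xm=c[:,0].mean()
for nm,s in(('L',c[(c[:,0]<xm)&(c[:,1]>245)&(c[:,1]<325)]),('R',c[(c[:,0]>325)&(c[:,1]>245)&(c[:,1]<322)])):
    P=np.array([plane(d,*p,16,True)[:2] for p in s]);
    P=P[np.abs(P[:,1]-np.median(P[:,1]))<8];print(nm,np.degrees(np.polyfit(P[:,0],P[:,1],1)[0]),P.mean(0))
E
```

```text
[4.29907744e-03 9.99990705e-01 3.27175627e-04]
orange ring ((287.1131896972656, 304.3075256347656), (54.344520568847656, 54.91351318359375), 88.4891128540039)
orange ring ((286.77850341796875, 302.4747009277344), (38.381614685058594, 38.93842315673828), 91.41140747070312)
hole 286.6040462427746 301.5297274979356
tip [622.78294053 135.32813616 170.        ]
-2 [[286.6, 301.5], [286.2, 302.4], [285.4, 304.2], [285.3, 304.4]]
0 [[286.6, 301.5], [286.5, 302.4], [286.3, 304.2], [286.3, 304.4]]
2 [[286.6, 301.5], [286.8, 302.4], [287.1, 304.2], [287.2, 304.4]]
L 1.637059691411118 [687.1672368   61.69993529]
R 1.6029933919270194 [685.18341608 212.7085894 ]
```

```bash
python3 -m jog '[{"delta_pos":[-10,-50,0],"angular":[0,0,0],"fingers":1},{"delta_pos":[-20,-105,0],"angular":[0,0,0],"fingers":1},{"delta_pos":[-20,-160,-30],"angular":[0,0,0],"fingers":1},{"delta_pos":[-20,-210,-60],"angular":[0,0,0],"fingers":1},{"delta_pos":[-20,-260,-90],"angular":[0,0,0],"fingers":1},{"delta_pos":[-20,-310,-99],"angular":[0,0,0],"fingers":1},{"delta_pos":[-20,-350,-99],"angular":[0,0,0],"fingers":1},{"delta_pos":[-20,-362,-99],"angular":[0,0,0],"fingers":1},{"delta_pos":[-20,-362,-99],"angular":[0,0,0],"fingers":1}]'; python3 - <<'E'
from h import *
import pickle
d=cap('wrist','w2.png');pickle.dump(d,open('w2.pkl','wb'))
print(proj(d,[488,-228,106],True), proj(d,[488,-228,6],True))
E
```

```text
time_s: 2.58
eef_pos: [480.1, -227.1, 230.3]
ee_rot: [0.0, 0.0, 1.0, 0.0]
force: [1.4, 0.1, 1.1]
grip_width: 0.993
grip_force: 0.0
(np.float64(282.2068429205478), np.float64(211.05093351947556)) (np.float64(282.42295220455054), np.float64(188.49233382775947))
```

View pics/w2.png

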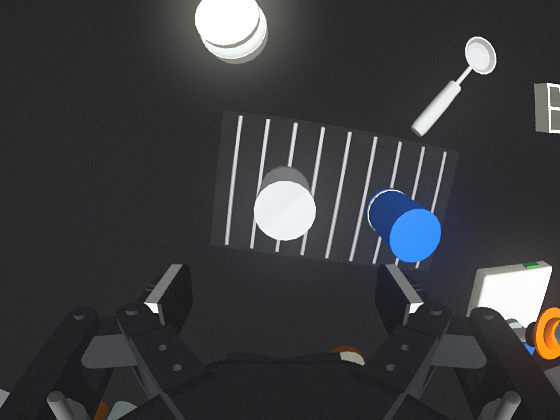

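The wrist picture shows the steel cup's closed end at (285,211) with the blue cup at (415,235). The fingers will straddle the steel cup with room to spare, so I'm going down.

```bash
python3 -m jog '[{"delta_pos":[8,1.7,-30],"angular":[0,0,0],"fingers":1},{"delta_pos":[8,1.7,-70],"angular":[0,0,0],"fingers":1},{"delta_pos":[8,1.7,-110],"angular":[0,0,0],"fingers":1},{"delta_pos":[8,1.7,-135],"angular":[0,0,0],"fingers":1},{"delta_pos":[8,1.7,-150],"angular":[0,0,0],"fingers":1},{"delta_pos":[8,1.7,-154],"angular":[0,0,0],"fingers":1},{"delta_pos":[8,1.7,-154],"angular":[0,0,0],"fingers":1},{"delta_pos":[8,1.7,-154],"angular":[0,0,0],"fingers":0.7},{"delta_pos":[8,1.7,-154],"angular":[0,0,0],"fingers":0.6},{"delta_pos":[8,1.7,-154],"angular":[0,0,0],"fingers":0.5}]' 50;python3 -m jog '[{"delta_pos":[0,0,0],"angular":[0,0,0],"fingers":0.3},{"delta_pos":[0,0,0],"angular":[0,0,0],"fingers":0.2},{"delta_pos":[0,0,0],"angular":[0,0,0],"fingers":0.2},{"delta_pos":[0,0,0],"angular":[0,0,0],"fingers":0.2}]' 50
```

```text
time_s: 3.88
eef_pos: [488.4, -226.4, 77.4]
ee_rot: [0.001, 0.0, 1.0, -0.0]
force: [-1.4, 1.9, 7.8]
grip_width: 0.636
grip_force: 52.2
time_s: 4.38
eef_pos: [488.4, -226.4, 77.4]
ee_rot: [0.001, 0.0, 1.0, -0.0]
force: [-0.5, 1.2, 7.8]
grip_width: 0.625
grip_force: 52.2
```

```bash
python3 -m jog '[{"delta_pos":[0,0,10],"angular":[0,0,0],"fingers":0.2},{"delta_pos":[0,0,40],"angular":[0,0,0],"fingers":0.2},{"delta_pos":[0,0,90],"angular":[0,0,0],"fingers":0.2},{"delta_pos":[0,0,140],"angular":[0,0,0],"fingers":0.2},{"delta_pos":[0,0,180],"angular":[0,0,0],"fingers":0.2},{"delta_pos":[0,0,200],"angular":[0,0,0],"fingers":0.2},{"delta_pos":[0,0,200],"angular":[0,0,0],"fingers":0.2}]' 50; python3 - <<'E'
from h import *
from scipy.spatial.transform import Rotation as R
print((R.from_euler('z',1.7,degrees=True)*R.from_euler('y',-35,degrees=True)).as_rotvec())
d=cap('wrist','w3.png')
A=np.array([-.5733,-.017,.8192]);t=np.array([622.8,135.3,170]);p=np.array([488.06,-226.25,276.19])
for k in(71.4+60,71.4+25): print(t+A*k-p)
E
```

```text
time_s: 5.25
eef_pos: [488.3, -226.5, 277.6]
ee_rot: [0.001, 0.0, 1.0, -0.001]
force: [-0.4, 0.0, -2.1]
grip_width: 0.634
grip_force: 53.3
[ 0.00906236 -0.61081986  0.02874213]
[ 59.40838 359.3162    1.45288]
[ 79.47388 359.9112  -27.21912]
```

View pics/w3.png

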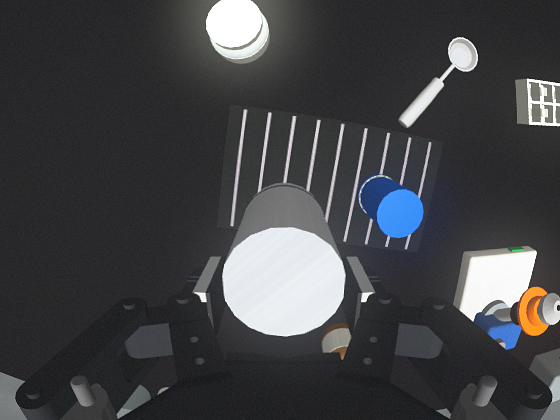

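The cup is held upright and centred: its closed end is at (284,282) between the pads, and the blue cup at (400,213) hasn't been touched. Now I'll carry it to the pre-insertion pose.

```bash
python3 -m jog '[{"delta_pos":[0,40,10],"angular":[0,0,0],"fingers":0.2},{"delta_pos":[0,90,10],"angular":[0.001,-0.06,0.003],"fingers":0.2},{"delta_pos":[0,140,10],"angular":[0.002,-0.18,0.008],"fingers":0.2},{"delta_pos":[10,190,10],"angular":[0.004,-0.3,0.014],"fingers":0.2},{"delta_pos":[20,240,10],"angular":[0.006,-0.42,0.02],"fingers":0.2},{"delta_pos":[35,290,8],"angular":[0.008,-0.54,0.0255],"fingers":0.2},{"delta_pos":[50,330,5],"angular":[0.009,-0.6,0.028],"fingers":0.2},{"delta_pos":[58,352,2],"angular":[0.0091,-0.6108,0.0287],"fingers":0.2},{"delta_pos":[59.4,359.3,1],"angular":[0.0091,-0.6108,0.0287],"fingers":0.2},{"delta_pos":[59.4,359.3,1],"angular":[0.0091,-0.6108,0.0287],"fingers":0.2}]'; python3 - <<'E'
from h import *
from scipy.spatial.transform import Rotation as R
import pickle
s=ctrl.sense();q=s['ee_rot'];Rt=R.from_quat([q[1],q[2],q[3],q[0]]).as_matrix();print(Rt.T.round(4),s['eef_pos'],s['force'])
A=np.array([-.5733,-.017,.8192]);t=np.array([622.8,135.3,170]);e=s['eef_pos']-t
print('axial',e@A,'perp',e-(e@A)*A)
D={n:cap(n) for n in('scene','top','wrist')};pickle.dump(D,open('D4.pkl','wb'))
z=lambda im,x,y,w,h:cv2.resize(im[y:y+h,x:x+w],(400,300),interpolation=cv2.INTER_CUBIC)
cv2.imwrite('pics/c4.png',np.hstack([np.vstack([z(D['top']['pixels'],247,110,80,60),z(D['scene']['pixels'],260,180,80,60)]),cv2.resize(D['wrist']['pixels'],(400,600)) if 0 else cv2.copyMakeBorder(cv2.resize(D['wrist']['pixels'],(400,300)),0,300,0,0,0)]))
E
```

```text
time_s: 6.55
eef_pos: [547.1, 132.9, 276.3]
ee_rot: [0.3, -0.014, 0.954, 0.005]
force: [-0.1, 0.1, -1.6]
grip_width: 0.631
grip_force: 53.4
[[-8.199e-01 -2.380e-02 -5.720e-01]
 [-2.930e-02  9.996e-01  3.000e-04]
 [ 5.718e-01  1.700e-02 -8.202e-01]] [547.10716092 132.91711824 276.34006023] [-0.0828386   0.0592424  -1.56983583]
axial 130.54899097808305 perp [-0.84910255 -0.16354891 -0.60567317]
```

View pics/c4.png

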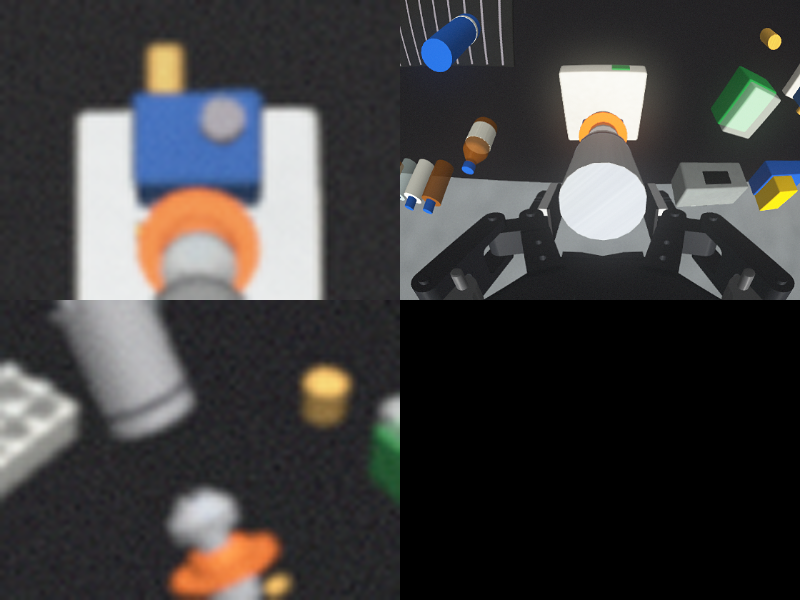

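The cup is tilted in line with the nozzle in all three views. In the wrist view the cup's rim covers the head, with the orange flange peeking out evenly at (603,130). A number check of the residual in the wrist camera comes next.

```bash
python3 - <<'E'
from h import *
import pickle
D=pickle.load(open('D4.pkl','rb'));d=D['wrist'];im=d['pixels'];hsv=cv2.cvtColor(im,cv2.COLOR_BGR2HSV)
A=np.array([-.5733,-.017,.8192]);t=np.array([622.8,135.3,170]);e=np.array([547.1,132.9,276.3]);tz=np.array([.5718,.017,-.8202])
g=cv2.inRange(hsv,(0,0,205),(180,60,255));g[:222]=0
k,l,st,c=cv2.connectedComponentsWithStats(g);i=l[282,286];print(st[i],c[i]);ct,_=cv2.findContours((l==i).astype(np.uint8),0,1)
E=cv2.fitEllipse(cv2.convexHull(max(ct,key=len)));print('disc',E)
P=[e-28.6*tz+28*(np.cos(a)*np.array([-.82,-.024,-.572])+np.sin(a)*np.array([-.029,1,0])) for a in np.linspace(0,6.28,60)]
print('pred',cv2.fitEllipse(np.array([proj(d,p,True) for p in P],np.float32)), 'scale px/mm',d['fx']/np.linalg.norm(d['R']@(e-28.6*tz)+d['t']))
m=cv2.inRange(hsv,(3,120,100),(22,255,255));k,l,st,c=cv2.connectedComponentsWithStats(m);i=max((i for i in range(1,k) if 240<c[i][0]<330 and 130<c[i][1]<220),key=lambda i:st[i,4]);print('flange',st[i],'cx',st[i,0]+st[i,2]/2-.5)
f=t-57*A;y=np.array([-.0296,.9996,0]);x=np.cross(y,A)
Q=np.array([proj(d,f+36*(np.cos(a)*x+np.sin(a)*y),True) for a in np.linspace(0,6.28,90)]);print('pred flange x',Q[:,0].min(),Q[:,0].max(),'top',Q[:,1].min())
print('cam->flange',np.linalg.norm(d['R']@f+d['t']))
E
```

```text
[  223   228   122   108 10438] [283.38838858 281.3283196 ]
disc ((283.3852233886719, 281.2705078125), (108.28925323486328, 122.90508270263672), 89.79949951171875)
pred ((284.7818298339844, 280.38714599609375), (110.51753997802734, 126.095947265625), 89.4914779663086) scale px/mm 2.253425373647595
flange [ 251  156   67   44 1369] cx 284.0
pred flange x 250.7718501098236 317.50917754462307 top 155.31221733286793
cam->flange 349.8893053894654
```

The numbers agree: flange predicted at 250.8–317.5 px and seen at 251–317, and the cup is within 1 mm of the tool axis. I'll approach with small guarded steps.

```bash
cat > guard.py <<'E'
import sys,numpy as np
from h import ctrl
s=ctrl.sense();A=np.array([-.5733,-.017,.8192]);t=np.array([622.8,135.3,170]);e=s['eef_pos']-t
f=s['force']-np.array([-.1,0,-1.6]);fa=f@A;lat=f-fa*A;p=e-(e@A)*A
print('t %.2f axial %.2f Fax %.2f lat %s perp %s grip %.3f'%(s['time_s'],e@A,fa,lat.round(2),p.round(2),s['grip_width']))
sys.exit(0 if np.linalg.norm(f)<float(sys.argv[1]) else 1)
E
python3 -m jog '[{"delta_pos":[5,0.3,-6],"angular":[0,0,0],"fingers":0.2},{"delta_pos":[12,0.5,-16],"angular":[0,0,0],"fingers":0.2},{"delta_pos":[20,0.8,-27],"angular":[0,0,0],"fingers":0.2},{"delta_pos":[27,1,-37],"angular":[0,0,0],"fingers":0.2},{"delta_pos":[29.8,1,-40.8],"angular":[0,0,0],"fingers":0.2},{"delta_pos":[29.8,1,-40.8],"angular":[0,0,0],"fingers":0.2},{"delta_pos":[29.8,1,-40.8],"angular":[0,0,0],"fingers":0.2}]' >/dev/null && python3 guard.py 3 && python3 -m jog '[{"delta_pos":[1.4,0.04,-2.05],"angular":[0,0,0],"fingers":0.2},{"delta_pos":[2.9,0.09,-4.1],"angular":[0,0,0],"fingers":0.2},{"delta_pos":[4.3,0.13,-6.15],"angular":[0,0,0],"fingers":0.2},{"delta_pos":[5.7,0.17,-8.2],"angular":[0,0,0],"fingers":0.2},{"delta_pos":[5.7,0.17,-8.2],"angular":[0,0,0],"fingers":0.2}]' >/dev/null && python3 guard.py 3 && python3 -m jog '[{"delta_pos":[1.4,0.04,-2.05],"angular":[0,0,0],"fingers":0.2},{"delta_pos":[2.9,0.09,-4.1],"angular":[0,0,0],"fingers":0.2},{"delta_pos":[2.9,0.09,-4.1],"angular":[0,0,0],"fingers":0.2}]' >/dev/null && python3 guard.py 3 && python3 -m jog '[{"delta_pos":[1.4,0.04,-2.05],"angular":[0,0,0],"fingers":0.2},{"delta_pos":[2.9,0.09,-4.1],"angular":[0,0,0],"fingers":0.2},{"delta_pos":[2.9,0.09,-4.1],"angular":[0,0,0],"fingers":0.2}]' >/dev/null && python3 guard.py 3
```

```text
t 7.58 axial 80.84 Fax -1.03 lat [-0.42  0.36 -0.29] perp [0.85 0.19 0.59] grip 0.632
t 8.20 axial 70.32 Fax -0.53 lat [0.79 0.4  0.56] perp [0.5  0.08 0.35] grip 0.633
t 8.57 axial 65.30 Fax -1.45 lat [-0.21 -0.27 -0.15] perp [0.51 0.11 0.35] grip 0.629
t 8.95 axial 60.27 Fax 0.08 lat [0.2  0.46 0.15] perp [0.53 0.11 0.37] grip 0.628
```

```bash
python3 -m jog '[{"delta_pos":[1.2,0,-2.2],"angular":[0,0,0],"fingers":0.2},{"delta_pos":[2.5,0,-4.3],"angular":[0,0,0],"fingers":0.2},{"delta_pos":[2.5,0,-4.3],"angular":[0,0,0],"fingers":0.2}]' >/dev/null && python3 guard.py 3 && python3 -m jog '[{"delta_pos":[1.4,0.04,-2.05],"angular":[0,0,0],"fingers":0.2},{"delta_pos":[2.9,0.09,-4.1],"angular":[0,0,0],"fingers":0.2},{"delta_pos":[2.9,0.09,-4.1],"angular":[0,0,0],"fingers":0.2}]' >/dev/null && python3 guard.py 3 && python3 -m jog '[{"delta_pos":[1.4,0.04,-2.05],"angular":[0,0,0],"fingers":0.2},{"delta_pos":[2.9,0.09,-4.1],"angular":[0,0,0],"fingers":0.2},{"delta_pos":[2.9,0.09,-4.1],"angular":[0,0,0],"fingers":0.2}]' >/dev/null && python3 guard.py 3 && python3 -m jog '[{"delta_pos":[1.4,0.04,-2.05],"angular":[0,0,0],"fingers":0.2},{"delta_pos":[2.9,0.09,-4.1],"angular":[0,0,0],"fingers":0.2},{"delta_pos":[2.9,0.09,-4.1],"angular":[0,0,0],"fingers":0.2}]' >/dev/null && python3 guard.py 3 && python3 -m jog '[{"delta_pos":[1.4,0.04,-2.05],"angular":[0,0,0],"fingers":0.2},{"delta_pos":[2.9,0.09,-4.1],"angular":[0,0,0],"fingers":0.2},{"delta_pos":[2.9,0.09,-4.1],"angular":[0,0,0],"fingers":0.2}]' >/dev/null && python3 guard.py 3
```

```text
t 9.32 axial 55.32 Fax 1.01 lat [0.07 0.12 0.05] perp [ 0.17 -0.    0.12] grip 0.632
t 9.70 axial 50.29 Fax 0.09 lat [ 0.55 -0.25  0.38] perp [0.18 0.02 0.13] grip 0.632
t 10.07 axial 45.25 Fax 0.43 lat [ 0.14 -0.07  0.1 ] perp [0.2  0.03 0.14] grip 0.630
t 10.45 axial 40.23 Fax 0.26 lat [ 0.69 -0.07  0.48] perp [0.22 0.04 0.15] grip 0.630
t 10.82 axial 35.24 Fax 0.41 lat [0.25 1.17 0.2 ] perp [0.25 0.06 0.18] grip 0.627
```

```bash
S='fingers'; python3 -m jog '[{"delta_pos":[1.15,0.03,-1.64],"angular":[0,0,0],"fingers":0.2},{"delta_pos":[2.3,0.07,-3.28],"angular":[0,0,0],"fingers":0.2},{"delta_pos":[2.3,0.07,-3.28],"angular":[0,0,0],"fingers":0.2}]' >/dev/null && python3 guard.py 3 && python3 -m jog '[{"delta_pos":[1.15,0.03,-1.64],"angular":[0,0,0],"fingers":0.2},{"delta_pos":[2.3,0.07,-3.28],"angular":[0,0,0],"fingers":0.2},{"delta_pos":[2.3,0.07,-3.28],"angular":[0,0,0],"fingers":0.2}]' >/dev/null && python3 guard.py 3 && python3 -m jog '[{"delta_pos":[1.15,0.03,-1.64],"angular":[0,0,0],"fingers":0.2},{"delta_pos":[1.15,0.03,-1.64],"angular":[0,0,0],"fingers":0.2}]' >/dev/null && python3 guard.py 2.6 && python3 -m jog '[{"delta_pos":[1.15,0.03,-1.64],"angular":[0,0,0],"fingers":0.2},{"delta_pos":[1.15,0.03,-1.64],"angular":[0,0,0],"fingers":0.2}]' >/dev/null && python3 guard.py 2.6 && python3 -m jog '[{"delta_pos":[1.15,0.03,-1.64],"angular":[0,0,0],"fingers":0.2},{"delta_pos":[1.15,0.03,-1.64],"angular":[0,0,0],"fingers":0.2}]' >/dev/null && python3 guard.py 2.6 && python3 -m jog '[{"delta_pos":[1.15,0.03,-1.64],"angular":[0,0,0],"fingers":0.2},{"delta_pos":[1.15,0.03,-1.64],"angular":[0,0,0],"fingers":0.2}]' >/dev/null && python3 guard.py 2.6 && python3 -m jog '[{"delta_pos":[1.15,0.03,-1.64],"angular":[0,0,0],"fingers":0.2},{"delta_pos":[1.15,0.03,-1.64],"angular":[0,0,0],"fingers":0.2}]' >/dev/null && python3 guard.py 2.6
```

```text
t 11.20 axial 31.27 Fax 0.08 lat [0.08 0.29 0.06] perp [0.28 0.05 0.2 ] grip 0.633
t 11.57 axial 27.26 Fax -0.04 lat [-0.26  0.59 -0.17] perp [0.29 0.04 0.2 ] grip 0.632
t 11.82 axial 25.29 Fax -0.23 lat [-0.02  0.45 -0.  ] perp [0.3  0.07 0.21] grip 0.631
t 12.07 axial 23.47 Fax 2.82 lat [-0.75 -0.06 -0.52] perp [0.39 0.07 0.27] grip 0.628
```

```bash
python3 -m jog '[{"delta_pos":[0.57,0.02,-0.82],"angular":[0,0,0],"fingers":0.2},{"delta_pos":[0.57,0.02,-0.82],"angular":[0,0,0],"fingers":0.2}]' >/dev/null && python3 guard.py 7 && python3 -m jog '[{"delta_pos":[0.57,0.02,-0.82],"angular":[0,0,0],"fingers":0.2},{"delta_pos":[0.57,0.02,-0.82],"angular":[0,0,0],"fingers":0.2}]' >/dev/null && python3 guard.py 7 && python3 -m jog '[{"delta_pos":[0.57,0.02,-0.82],"angular":[0,0,0],"fingers":0.2},{"delta_pos":[0.57,0.02,-0.82],"angular":[0,0,0],"fingers":0.2}]' >/dev/null && python3 guard.py 7
```

```text
t 12.32 axial 22.49 Fax 4.53 lat [-0.89 -0.09 -0.63] perp [0.42 0.09 0.29] grip 0.635
t 12.57 axial 21.42 Fax 5.46 lat [-1.14 -0.27 -0.8 ] perp [0.38 0.07 0.27] grip 0.630
t 12.82 axial 20.39 Fax 4.64 lat [-0.99 -0.1  -0.7 ] perp [0.35 0.1  0.25] grip 0.632
```

It yields softly at 4–5 N, which is what the sleeve spring should do. Zero travel is at about axial 23, so half-way is at about axial 15.

```bash
python3 -m jog '[{"delta_pos":[0.57,0.02,-0.82],"angular":[0,0,0],"fingers":0.2},{"delta_pos":[1.15,0.03,-1.64],"angular":[0,0,0],"fingers":0.2},{"delta_pos":[1.15,0.03,-1.64],"angular":[0,0,0],"fingers":0.2}]' >/dev/null && python3 guard.py 9 && python3 -m jog '[{"delta_pos":[0.57,0.02,-0.82],"angular":[0,0,0],"fingers":0.2},{"delta_pos":[0.86,0.03,-1.23],"angular":[0,0,0],"fingers":0.2},{"delta_pos":[0.86,0.03,-1.23],"angular":[0,0,0],"fingers":0.2}]' >/dev/null && python3 guard.py 9.5 && python3 -m jog '[{"delta_pos":[0.57,0.02,-0.82],"angular":[0,0,0],"fingers":0.2},{"delta_pos":[0.86,0.03,-1.23],"angular":[0,0,0],"fingers":0.2},{"delta_pos":[0.86,0.03,-1.23],"angular":[0,0,0],"fingers":0.2}]' >/dev/null && python3 guard.py 10
```

```text
t 13.20 axial 18.38 Fax 6.15 lat [-1.02  0.1  -0.71] perp [0.4  0.08 0.28] grip 0.633
t 13.57 axial 16.92 Fax 6.82 lat [-0.56 -0.25 -0.4 ] perp [0.4  0.07 0.28] grip 0.631
t 13.95 axial 15.47 Fax 7.71 lat [-0.94 -0.19 -0.66] perp [0.44 0.08 0.31] grip 0.632
```

Force is 7.7 N, about 7.5 mm down. I'll hold here for 2.5 s.

```bash
python3 -m jog '[{"delta_pos":[0,0,0],"angular":[0,0,0],"fingers":0.2},{"delta_pos":[0,0,0],"angular":[0,0,0],"fingers":0.2},{"delta_pos":[0,0,0],"angular":[0,0,0],"fingers":0.2},{"delta_pos":[0,0,0],"angular":[0,0,0],"fingers":0.2},{"delta_pos":[0,0,0],"angular":[0,0,0],"fingers":0.2},{"delta_pos":[0,0,0],"angular":[0,0,0],"fingers":0.2},{"delta_pos":[0,0,0],"angular":[0,0,0],"fingers":0.2},{"delta_pos":[0,0,0],"angular":[0,0,0],"fingers":0.2},{"delta_pos":[0,0,0],"angular":[0,0,0],"fingers":0.2},{"delta_pos":[0,0,0],"angular":[0,0,0],"fingers":0.2}]' >/dev/null; python3 guard.py 10; python3 -m jog '[{"delta_pos":[0,0,0],"angular":[0,0,0],"fingers":0.2},{"delta_pos":[0,0,0],"angular":[0,0,0],"fingers":0.2},{"delta_pos":[0,0,0],"angular":[0,0,0],"fingers":0.2},{"delta_pos":[0,0,0],"angular":[0,0,0],"fingers":0.2},{"delta_pos":[0,0,0],"angular":[0,0,0],"fingers":0.2},{"delta_pos":[0,0,0],"angular":[0,0,0],"fingers":0.2},{"delta_pos":[0,0,0],"angular":[0,0,0],"fingers":0.2},{"delta_pos":[0,0,0],"angular":[0,0,0],"fingers":0.2},{"delta_pos":[0,0,0],"angular":[0,0,0],"fingers":0.2},{"delta_pos":[0,0,0],"angular":[0,0,0],"fingers":0.2}]' >/dev/null; python3 guard.py 10; D=1; python3 - <<'E'
from h import *
import pickle
D=pickle.load(open('D4.pkl','rb'))
s=cap('scene');w=cap('wrist')
z=lambda im,x,y,w,h:cv2.resize(im[y:y+h,x:x+w],(400,300),interpolation=cv2.INTER_CUBIC)
cv2.imwrite('pics/c5.png',np.hstack([z(s['pixels'],260,180,80,60),cv2.resize(w['pixels'],(400,300))]))
E
```

```text
t 15.20 axial 15.51 Fax 7.87 lat [-1.33 -0.49 -0.94] perp [0.43 0.11 0.3 ] grip 0.629
t 16.45 axial 15.51 Fax 7.55 lat [-1.22 -0.7  -0.87] perp [0.43 0.06 0.3 ] grip 0.629
```

View pics/c5.png

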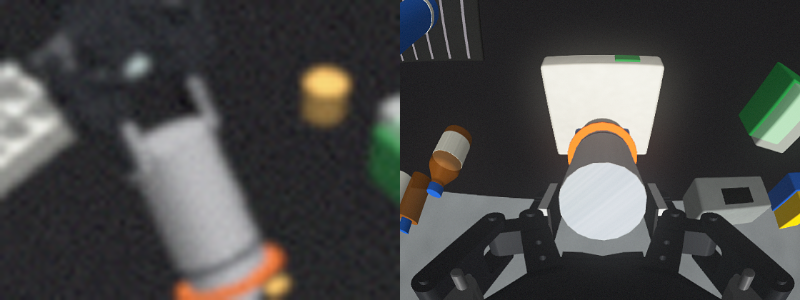

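The rim sits flush on the orange flange all round: scene crop (235,270), wrist crop (602,135). Now I'll ease off.

```bash
python3 -m jog '[{"delta_pos":[-0.57,-0.02,0.82],"angular":[0,0,0],"fingers":0.2},{"delta_pos":[-1.15,-0.03,1.64],"angular":[0,0,0],"fingers":0.2},{"delta_pos":[-1.72,-0.05,2.46],"angular":[0,0,0],"fingers":0.2},{"delta_pos":[-2.3,-0.07,3.28],"angular":[0,0,0],"fingers":0.2},{"delta_pos":[-2.87,-0.09,4.1],"angular":[0,0,0],"fingers":0.2},{"delta_pos":[-3.44,-0.1,4.92],"angular":[0,0,0],"fingers":0.2},{"delta_pos":[-4.01,-0.12,5.73],"angular":[0,0,0],"fingers":0.2},{"delta_pos":[-4.3,-0.13,6.14],"angular":[0,0,0],"fingers":0.2},{"delta_pos":[-4.3,-0.13,6.14],"angular":[0,0,0],"fingers":0.2},{"delta_pos":[-4.3,-0.13,6.14],"angular":[0,0,0],"fingers":0.2}]' >/dev/null; python3 guard.py 10;python3 -m jog '[{"delta_pos":[-0.29,0,0.41],"angular":[0,0,0],"fingers":0.2},{"delta_pos":[-0.29,0,0.41],"angular":[0,0,0],"fingers":0.2},{"delta_pos":[-0.29,0,0.41],"angular":[0,0,0],"fingers":0.2}]' >/dev/null; python3 guard.py 10
```

```text
t 17.80 axial 22.87 Fax 3.75 lat [-0.28  0.88 -0.18] perp [0.34 0.06 0.24] grip 0.630
t 18.18 axial 23.41 Fax 3.50 lat [-0.99  0.13 -0.69] perp [0.36 0.06 0.25] grip 0.630
```

```bash
python3 -m jog '[{"delta_pos":[-0.17,0,0.25],"angular":[0,0,0],"fingers":0.2},{"delta_pos":[-0.17,0,0.25],"angular":[0,0,0],"fingers":0.2}]' >/dev/null; python3 guard.py 10; python3 -m jog '[{"delta_pos":[0,0,0],"angular":[0,0,0],"fingers":0.62},{"delta_pos":[0,0,0],"angular":[0,0,0],"fingers":0.66},{"delta_pos":[0,0,0],"angular":[0,0,0],"fingers":0.7},{"delta_pos":[0,0,0],"angular":[0,0,0],"fingers":0.75},{"delta_pos":[0,0,0],"angular":[0,0,0],"fingers":0.8},{"delta_pos":[0,0,0],"angular":[0,0,0],"fingers":0.9},{"delta_pos":[0,0,0],"angular":[0,0,0],"fingers":1},{"delta_pos":[0,0,0],"angular":[0,0,0],"fingers":1},{"delta_pos":[0,0,0],"angular":[0,0,0],"fingers":1}]' 20; python3 - <<'E'
from h import *
s=cap('scene');w=cap('wrist')
z=lambda im,x,y,w,h:cv2.resize(im[y:y+h,x:x+w],(400,300),interpolation=cv2.INTER_CUBIC)
cv2.imwrite('pics/c6.png',np.hstack([z(s['pixels'],260,180,80,60),cv2.resize(w['pixels'],(400,300))]))
E
```

```text
t 18.43 axial 23.60 Fax 2.37 lat [-0.17  0.95 -0.1 ] perp [0.35 0.04 0.24] grip 0.629
time_s: 19.55
eef_pos: [609.6, 135.0, 189.7]
ee_rot: [0.301, -0.014, 0.954, 0.005]
force: [-0.9, -0.1, -0.7]
grip_width: 1.0
grip_force: 0.0
```

View pics/c6.png

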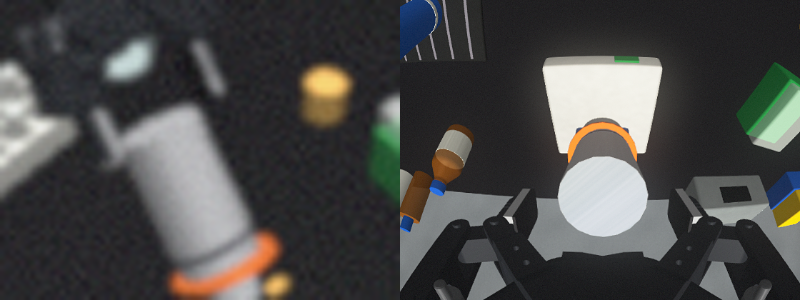

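The cup stays hanging with its rim on the sleeve, and both fingers are clear of it. Backing out along the axis now.

```bash
python3 -m jog '[{"delta_pos":[-3,-0.1,4.3],"angular":[0,0,0],"fingers":1},{"delta_pos":[-8.6,-0.3,12.3],"angular":[0,0,0],"fingers":1},{"delta_pos":[-17,-0.5,24.6],"angular":[0,0,0],"fingers":1},{"delta_pos":[-28.7,-0.9,41],"angular":[0,0,0],"fingers":1},{"delta_pos":[-43,-1.3,61.4],"angular":[0,0,0],"fingers":1},{"delta_pos":[-57.3,-1.7,81.9],"angular":[0,0,0],"fingers":1},{"delta_pos":[-68.8,-2,98.3],"angular":[0,0,0],"fingers":1},{"delta_pos":[-68.8,-2,98.3],"angular":[0,0,0],"fingers":1},{"delta_pos":[-68.8,-2,98.3],"angular":[0,0,0],"fingers":1},{"delta_pos":[-68.8,-2,98.3],"angular":[0,0,0],"fingers":1}]'; python3 - <<'E'
from h import *
s=cap('scene');w=cap('wrist')
z=lambda im,x,y,w,h:cv2.resize(im[y:y+h,x:x+w],(400,300),interpolation=cv2.INTER_CUBIC)
cv2.imwrite('pics/c7.png',np.hstack([z(s['pixels'],260,180,80,60),cv2.resize(w['pixels'],(400,300))]))
E
```

```text
time_s: 20.9
eef_pos: [540.8, 132.9, 287.1]
ee_rot: [0.3, -0.014, 0.954, 0.005]
force: [-0.2, 0.8, -0.2]
grip_width: 1.001
grip_force: 0.0
```

View pics/c7.png

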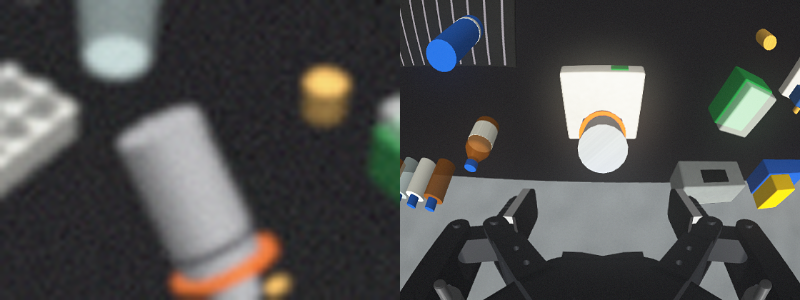

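The cup hangs free on the nozzle with its rim on the flange (scene crop (220,260)), and the gripper is well away. Handing in.

```bash
python3 -c "
from rig import ctrl
print(ctrl.finish_job())"
```

```text
the job is handed in; nothing more can be done
None
```

The job is handed in, with no verdict returned: the steel cup hangs released on the larger nozzle, rim on the sleeve. By force and position I held the sleeve about 7.5 mm down for 2.5 s, then eased off until it should be fully up, and I touched nothing else.

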